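# Clamp the pink-lidded jar in the sloping test stand and start the test

## Task

Stand the pink-lidded jar flat on the sloping deck of the test stand, against both brass stop pins, then swing the blue clamp bridge over it as far as it goes. Screw the black knurled nut down clockwise until it stops tight and its rubber foot holds the jar, and only then throw the red lever on the control box fully over. Leave the other jars, the bottles, the beaker and the spatula where they are.

Things in the scene. Friction and masses are not known exactly. Their poses are not given: they have to be found in the camera images.
- jar_pink_mid (a point): Centre of the cosmetic jar to be tested: a white cylinder 50 mm in diameter, 48 mm tall, with a pink lid and pale pink label, about 0.12 kg, rigid, smooth-sided to its full height. Point on its axis, 24 mm above its underside, z up its axis. It stands upright in one of three places, 100 mm apart, on the white tray.
- tray: White flat tray board 300 x 110 x 6 mm, fixed. Origin under its centre; x along its length (the row of jars, along its middle line at x = -100, 0 and 100 mm), z up; jars stand on its top, 6 mm above the origin. Sides of the row are free.
- seat (a point): Point in the sloping deck where the jar's underside is centred when its side touches both stop pins; a thin black round mark, 77 mm wide, surrounds it. Fixed. x points up the slope (away from the robot), y across it to the left, z square to the deck, leaning 25 degrees from vertical towards the robot. The jar's weight alone may not slide it down to the pins.
- deck: Sloping aluminium deck of the test stand, fixed, 170 mm up the slope by 230 mm across; origin and axes as the seat. Two brass stop pins, 10 mm in diameter and 10 mm tall, stand on it at x = -21, y = +22 and -22 mm; the bridge's post, 22 mm in diameter and 66 mm tall, at x = 0, y = +100 mm.
- bridge (a joint): Swing of the blue clamp bridge about its post (axis along the seat's z): 0 = closed on its stop, lying across the jar place towards the seat's -y, nut axis through the seat; grows counter-clockwise seen from above; at 1.57 it points up the slope. Starts at 1.4 to 1.8. Stiff (0.22 N m), stays where left; push or pull its free end. Its underside is 66 mm above the deck.
- bridge_pivot (a point): On the bridge's hinge axis, half-way up the bridge's bar (73 mm above the deck). The bar is 20 mm wide and 14 mm thick, 160 mm long from here to its free end; x, y, z turn with the bridge; the bar runs along -y; z is the hinge axis.
- bridge_end (a point): Free end of the bridge's bar, half-way up the bar, 160 mm from the pivot. The outer 35 mm of the bar beyond the nut are free.
- nut (a joint): Turn still left in the knurled nut before it stops, rad: 0 = tight against its stop. Starts at 1.8 to 2.8. It shrinks when the nut is turned clockwise seen from above the deck (about minus the seat's z). A steep thread of 16 mm a turn: the nut sinks 2.55 mm per rad. It turns with little effort (0.07 N m) and stays where it is left.
- nut_grip (a point): Grip point on the axis of the black knurled nut: 17 mm above its underside, 13 mm below its top. The nut is round, 40 mm in diameter and 30 mm tall, on the bridge 100 mm from the pivot; z is its axis, parallel to the seat's z (25 degrees from vertical). Tight, its underside is 10 mm above the bridge's bar. Grip it across any diameter.
- foot (a joint): Spring travel, m, of the small rubber foot (24 mm in diameter) under the nut's spindle: 0 = free, about 0.002 when the nut is tight on the jar. With the nut at its start it passes at least 2.5 mm above a standing jar.
- start (a joint): Angle of the red start lever on the control box: 0 = off, 1.0 = fully over (on), starts at 0 to 0.1. At 0 it leans 0.5 rad towards the box's -x, at 1.0 it leans 0.5 rad towards its +x. Stays where it is left (0.06 N m).
- console: White control box of 130 x 100 x 50 mm, fixed. Origin under its centre, x away from the robot, z up. The lever's pivot is 72 mm above the origin, its axis along y.
- start_tip (a point): Centre of the red ball, 26 mm in diameter, at the lever's tip, 80 mm from its pivot; moves with the lever.
- jar_mint: Like the pink jar but with a mint-green lid; stays on the tray. Origin under its centre.
- jar_lilac: Like the pink jar but with a lilac lid; stays on the tray. Origin under its centre.
- lotion: Pink pump bottle, 56 mm in diameter, 153 mm tall, loose; leave alone. Origin under its centre.
- shampoo: Green bottle with a black cap, 50 mm in diameter, 150 mm tall, loose; leave alone. Origin under its centre.
- serum: Small amber bottle with a black cap, 40 mm in diameter, 90 mm tall, loose; leave alone. Origin under its centre.
- beaker: Clear beaker, 64 mm in diameter at the rim, 80 mm tall, loose; leave alone. Origin under its centre.
- spatula: Spatula 190 mm long lying flat on the table, loose; leave alone. Origin under its middle, x along it.
There are look-alikes about, which are no part of the job. What is shaped like the console but purple is not meant.

How it is judged:
By the outcome, as a careful person would: the job done as asked, in the order asked, and still so for the second after the job is handed in, with the robot touching nothing.
It also fails if it takes over 72 s, if anything falls off the work surface, if the arm or the gripper's body presses on something with over 40 N, if the wrist force passes 120 N, or if a joint passes its speed limit or range.

## Robot

A 7-joint arm with a two-finger parallel gripper is mounted at the origin on the work surface. World frame = base frame: x ahead of the robot, y to its left, z up, the work surface at z = 0. Lengths are in mm, angles in rad, forces in N, time in s.
With the tool pointing down it reaches from about 350 to 900 mm from the base axis. Payload 19.9 kg.
Tool frame: the origin (TCP) lies at the very end of the fingers, on their centre line; the grasp point (between the pads) lies 19 mm behind it; z points along the fingers, y is the line along which they close (so a half turn about z gives the same grasp; the last joint's range is limited). The gripper opens to 85 mm and grips with 20 to 120 N. Pads are 22 mm wide; open, the fingers measure 114 mm over their backs; the gripper's body (76 mm by 85 mm) begins 54 mm behind the grasp point. The pads swing forward as they close: fully open they stand 13 mm farther back than shut.
Start: joints at [1.109, 0.417, -0.01, 1.614, 0.005, 1.111, -0.053], TCP at [254.729, -570.714, 231.26] pointing down, gripper open.
Joint ranges: [-2.81, 2.81], [-0.39, 2.02], [-1.27, 1.25], [0.06, 2.57], [-1.19, 4.33], [0.19, 2], [-2.82, 2.82]. Speed limits (rad/s): [1.89, 1.89, 2.39, 2.39, 3.01, 3.01, 3.01].

## Interface

Orientations are given as a unit quaternion [w, x, y, z].
In Python, from rig import read_state, camera, job_done, search_frame, outline_of, spot_point gives the robot as it stands. The module is installed in compiled form; this text tells all that it offers.
- The arm moves only by the tool drive_tool, never from a script. Its argument "deltas" is a list of rows, each a list of 6 numbers: the shift along the tool's x, y, z in m, then the turn, a rotation vector about the tool's x, y, z in rad. In form: [[tx, ty, tz, ax, ay, az], ...]. A call has 1 to 20 rows; each row shifts and turns the commanded pose from where the row before left it, along the tool's axes as they then stand; what a row does not reach is not made up. A row lasts 1/12 s, in which the tool goes at most 41.7 mm and 7.16 degrees, less where a joint would pass 70% of its speed; a pose out of reach is approached as far as the arm can. A call is refused whole if a number of a shift passes 0.0417 or a number of a turn 0.125, either way. A call with a gripper value outside its range is refused whole. "jaw" is the opening, from 0 (shut) to 1 (fully open), set as the call begins (left out, the last holds). The fingers move at their own pace and stop on an object; "newtons" is the grip in N (left out, the last holds). Time passes only in rows, so rows that do not move let the fingers close. It gives the time, the measured TCP pose, the force, the opening and the grip force at its end, in the units of the state.
- read_state(): the state, without advancing time (a new reading comes with each control period).
- camera(name): name is "side" or "top"; returns a dict with "image" (384x512x3 uint8, red, green, blue), "z_map" (384x512 float32, mm along the optical axis (not along the pixel's ray), 0 where there is no reading), "mtx" (3x3 intrinsics, pixels), "pose" (4x4, takes a point from camera to world coordinates). Camera axes: x right, y up, looking along -z (the intrinsics and any distortion apply to the point x, -y, -z); pixel columns grow to the right and rows downward; lengths in mm; the calibration is good to about 2 mm. A picture is of the moment at which its call begins.
- job_done(): hands the job in; it is judged then, once.
Trained networks look in a picture, given as the dict that the camera call returned (one of the last four; its "shot" number tells which), for a name from the list of things; names that differ only in an ending like _2 or _b are one class to them, and where a whole thing is asked for, a point or a joint stands for the part that bears it (a point fixed in the world has none). Each returns a list of dicts, best first, with "p" (0 to 1); they miss things now and then, are a little off and sometimes report something else, mostly with a low value. They report only what shows in the picture. A call takes as long as a camera call. They do not tell look-alikes from the thing itself.
- search_frame(picture, label): "extent" ([left, top, width, height] in pixels, round what is visible of it).
- outline_of(picture, label): "pixels" (384x512 bool, what is visible of it) and "extent" ([left, top, width, height] in pixels, round what is visible of it).
- spot_point(picture, label): "location" ([row, column] in pixels: a listed point, or the origin of a listed thing).
The state is a dict: "time_s": time; "qpos": joint angles; "qvel": joint speeds; "tau": joint torques, N m; "position": TCP position; "tool_rot": TCP orientation; "wrist_force": force on the tool from outside, world axes, zero at the start; "moment": the same for the moment, N m; "grip_width": opening from 0.0 (shut) to 1.0 (fully open); "gripper_force": force on a finger pad.
Only numpy, scipy, OpenCV 4.12 (cv2) and the standard library are available. Lean on these libraries where they do the work, as an engineer would, in place of code of your own. Each camera call takes 0.05 s, during which the arm holds its last target. There are 200 camera calls.

## Working session

There is one attempt and no reset: what is moved stays moved. The work goes in short steps, Python scripts to look and compute and a tool call to move; the robot and the scene stay as the last step left them, time stands still between calls to the robot, and variables do not carry over. Pictures are saved under pics/ and viewed, at most 10 in all, crops included, and the job is handed in when it is done.

Besides the shell and the picture viewer there is one more tool, called after "Emit:" as name(argument=value, ...) on one line, values as JSON. drive_tool: Moves the arm, as the interface text tells. Its arguments: {"type":"object","properties":{"deltas":{"type":"array","items":{"type":"array","items":{"type":"number"}}},"jaw":{"type":"number"},"newtons":{"type":"number"}},"required":["deltas"]}

```bash
mkdir -p pics; cat > h.py <<'E'
import numpy as np, cv2
from rig import *
from scipy.spatial.transform import Rotation as R
def save(p,n): cv2.imwrite('pics/'+n,p['image'][:,:,::-1])
def ray(p,rc):
    K=p['mtx'];d=np.array([(rc[1]-K[0,2])/K[0,0],-(rc[0]-K[1,2])/K[1,1],-1.])
    return p['pose'][:3,3],p['pose'][:3,:3]@d
def depthpt(p,rc):
    r,c=int(round(rc[0])),int(round(rc[1]));z=p['z_map'][max(r-1,0):r+2,max(c-1,0):c+2];z=z[z>0]
    o,d=ray(p,rc);return o+d*np.median(z) if len(z) else None
def tri(p,a,q,b):
    o1,d1=ray(p,a);o2,d2=ray(q,b)
    s=np.linalg.lstsq(np.c_[d1,-d2],o2-o1,rcond=None)[0]
    x,y=o1+s[0]*d1,o2+s[1]*d2
    return (x+y)/2,np.linalg.norm(x-y)
def cloud(p):
    K=p['mtx'];v,u=np.mgrid[0:384,0:512];z=p['z_map']
    P=np.stack([(u-K[0,2])/K[0,0]*z,-(v-K[1,2])/K[1,1]*z,-z],-1)
    W=P@p['pose'][:3,:3].T+p['pose'][:3,3];W[z==0]=np.nan;return W
E
python3 - <<'E'
from h import *
np.set_printoptions(precision=1,suppress=True)
T=camera('top');S=camera('side');save(T,'t0.png');save(S,'s0.png')
im=np.hstack([T['image'],S['image']]);
print(T['pose'],S['pose'],T['mtx'],T.keys())
for l in ['jar_pink_mid','tray','seat','bridge_pivot','bridge_end','nut_grip','start_tip','console','lotion','shampoo','serum','beaker','spatula','jar_mint','jar_lilac','deck']:
    a=spot_point(T,l);b=spot_point(S,l)
    print(l,[(np.round(x['location'],1),round(x['p'],2)) for x in a[:3]],[(np.round(x['location'],1),round(x['p'],2)) for x in b[:3]], *(tri(T,a[0]['location'],S,b[0]['location']) if a and b else ()))
s=read_state();print(s)
E
```

```text
[[   0.     1.    -0.1  382.1]
 [  -1.     0.     0.   -36.6]
 [   0.     0.1    1.  1197.4]
 [   0.     0.     0.     1. ]] [[ -1.    0.1  -0.1 372.9]
 [ -0.1  -0.7   0.7 782.1]
 [ -0.    0.7   0.7 946. ]
 [  0.    0.    0.    1. ]] [[422.9   0.  254.6]
 [  0.  422.9 197.9]
 [  0.    0.    1. ]] dict_keys(['image', 'z_map', 'mtx', 'pose', 'shot'])
jar_pink_mid [(array([165.2, 349.9]), 0.59)] [(array([156.9, 233.2]), 0.62)] [ 590.7 -305.4   32.7] 1.3746209072625875
tray [(array([228.7, 256. ]), 0.7), (array([237.7, 351.4]), 0.52), (array([113.9, 266.3]), 0.51)] [(array([164.6, 257.9]), 0.92)] [438.  -40.  234.7] 60.516933543616254
seat [(array([190.8, 165.9]), 0.94)] []
bridge_pivot [(array([187.8, 120.7]), 0.94), (array([192.5, 165.8]), 0.63), (array([160.6, 114.2]), 0.34)] []
bridge_end [(array([127.6, 117.4]), 0.96)] [(array([255.2, 166.6]), 0.88)] [642.3 283.2 225.7] 1.3518053692342413
nut_grip [(array([160.6, 110.7]), 0.65)] [(array([258.8, 196.3]), 0.81)] [566.  293.  235.7] 6.722369556102228
start_tip [(array([320.5, 384.5]), 0.51), (array([175.8, 267.5]), 0.48)] [(array([178.
[... 1081 characters left out ...]
1.1 -315.8   -9.2] 11.848489493259082
jar_lilac [(array([238.2, 353.5]), 0.72)] [(array([167.4, 285.4]), 0.6)] [ 393.4 -323.7  -18.2] 9.06577796834131
deck [(array([190.7, 169.7]), 0.82), (array([191.9, 165.6]), 0.58)] [(array([259.8, 232.1]), 0.98)] [512.5 184.5  88.3] 3.8323585483460048
{'time_s': 1.7, 'qpos': array([ 1.1,  0.4, -0. ,  1.6,  0. ,  1.1, -0.1]), 'qvel': array([-0.,  0., -0., -0., -0., -0., -0.]), 'tau': array([ -0. , -86.4,   0.7, -43.5,   0. ,   0. ,   0. ]), 'position': array([ 254.7, -570.7,  231.2]), 'tool_rot': array([-0. ,  1. ,  0.2, -0. ]), 'wrist_force': array([0.1, 0.2, 0.5]), 'moment': array([0.1, 0. , 0. ]), 'gripper_force': 0.0, 'grip_width': 0.9974861685296289}
```

View pictures.

View pics/t0.png

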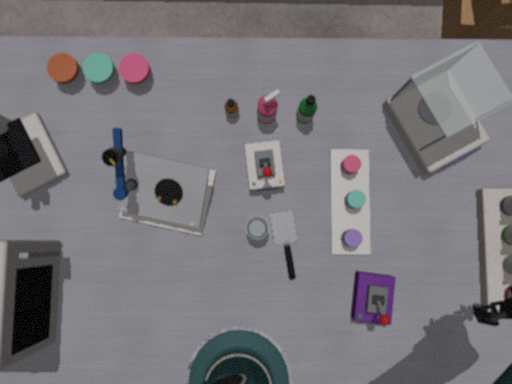

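View pics/s0.png

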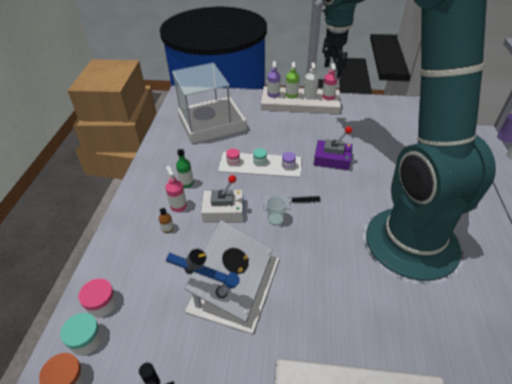

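```bash
python3 - <<'E'
from h import *
np.set_printoptions(precision=1,suppress=True)
T=camera('top');S=camera('side')
for a,b,n in [((175.8,267.5),(178.1,233.3),'tip')]: print(n,tri(T,a,S,b))
for n,p in (('top',T),('side',S)):
    W=cloud(p);hsv=cv2.cvtColor(p['image'],cv2.COLOR_RGB2HSV);H,s,v=hsv[...,0],hsv[...,1].astype(int),hsv[...,2].astype(int)
    print(n,'table z',np.nanmedian(W[250:280,150:200,2]) if n=='top' else '')
    near=lambda c,r:np.linalg.norm(W-np.array(c),axis=-1)<r
    m=near([590,-305,50],60)&(s>110)&((H>160)|(H<5))
    q=W[m];print('pink lid n',m.sum(),'med',np.nanmedian(q,0),'bbox mid',(np.nanpercentile(q,3,axis=0)+np.nanpercentile(q,97,axis=0))/2,'max z',np.nanpercentile(q[:,2],90), np.nanpercentile(q,97,axis=0)-np.nanpercentile(q,3,axis=0))
    # red ball
    m=(H<6)|(H>174); m&=(s>170)&(np.linalg.norm(W[...,:2]-[560,-70],axis=-1)<90); q=W[m]; print('ball',m.sum(),np.nanmedian(q,0),q[np.nanargmax(q[:,2])] if len(q) else '')
    # deck plane
    o=outline_of(p,'deck')
    if o:
        m=o[0]['pixels'];k=cv2.erode(m.astype(np.uint8),np.ones((3,3)))>0
        k&=(s<60)&(v>90);q=W[k];q=q[~np.isnan(q[:,0])]
        rng=np.random.default_rng(0);best=0
        for _ in range(300):
            a=q[rng.choice(len(q),3,False)];nn=np.cross(a[1]-a[0],a[2]-a[0]);nn/=np.linalg.norm(nn)+1e-9
            if nn[2]<0:nn=-nn
            i=abs((q-a[0])@nn)<3
            if i.sum()>best and nn[2]>.8:best=i.sum();I=i
        c=q[I].mean(0);nn=np.linalg.svd(q[I]-c)[2][2];nn*=np.sign(nn[2])
        print('deck',o[0]['p'],len(q),best,'c',c,'tilt',np.degrees(np.arccos(nn[2])),'az of n',np.degrees(np.arctan2(nn[1],nn[0])),nn)
        dd=(W-c)@nn
        m=(abs(dd)<6)&(v<60)&(s<140)&(np.linalg.norm(W-c,axis=-1)<130)
        n_,lab,st,ce=cv2.connectedComponentsWithStats(m.astype(np.uint8))
        for i in range(1,n_):
            if st[i,4]>60:
                o_,d=ray(p,ce[i][::-1]);print('black',st[i],ce[i],o_+d*((c-o_)@nn/(d@nn)))
    # blue bar
    m=(H>100)&(H<125)&(s>130)&(np.linalg.norm(W[...,:2]-[570,290],axis=-1)<170)
    q=W[m];q=q[q[:,2]>80];c=q.mean(0);e=np.linalg.svd(q-c)[2][0];t=(q-c)@e;print('bar',len(q),c,e,c+e*np.percentile(t,1),c+e*np.percentile(t,99))
    for l in ['console','beaker','lotion']:
        for o in outline_of(p,l)[:3]:
            q=W[o['pixels']];q=q[q[:,2]>20];print(l,round(o['p'],2),o['extent'],np.nanmedian(q,0),np.nanpercentile(q,3,axis=0),np.nanpercentile(q,97,axis=0))
E
```

```text
tip (array([545.3, -71.6, 145.4]), np.float64(4.528653454685878))
top table z 0.2670058886201332
pink lid n 224 med [ 590.9 -303.8   54.2] bbox mid [ 590.9 -303.8   52. ] max z 56.91611928222667 [39.6 39.9 12.6]
ball 51 [551.8 -70.1 154.4] [553.1 -75.  158.3]
deck 0.6 3943 3458 c [516.6 198.8  93. ] tilt 24.949124484082137 az of n 168.08216071767086 [-0.4  0.1  0.9]
black [155 179  27  26 476] [168.3 191.1] [509.4 187.5  90.7]
bar 425 [551.8 286.7 190.4] [-0.9  0.  -0.4] [638.8 283.9 228.4] [485.6 288.8 161.5]
console 0.78 [347.4, 271.0, 47.6, 51.7] [ 233.  -350.8   51.3] [ 172.7 -407.    32.7] [ 293.  -309.   150.2]
console 0.62 [243.8, 141.2, 41.7, 49.0] [584.7 -65.   51.2] [ 526.4 -112.1   44. ] [651.2 -18.3 151. ]
beaker 0.86 [244.1, 213.8, 22.0, 27.6] [419.  -43.7  60.6] [388.8 -73.   22.7] [444.2 -17.4  82.2]
beaker 0.68 [102.8, 125.6, 107.5, 105.1] [523.7 220.  101.1] [437.4  99.1  57.4] [606.5 303.2 243.5]
lotion 0.95 [258.8, 88.5, 23.5, 35.0] [734.3 -72.3 101.7] [716.7 -96.5  29.7] [762.8 -47.5 155. ]
side table z 
pink lid n 100 med [ 590.2 -300.7   52.2] bbox mid [ 590.7 -
[... 264 characters left out ...]
5.4  90.1]
bar 514 [548.7 291.1 186.7] [-0.9  0.  -0.4] [636.3 290.  226.8] [479.4 292.1 155.1]
console 0.7 [314.0, 128.0, 41.4, 42.9] [ 226.4 -338.4   49.5] [ 169.1 -399.4   23.2] [ 289.4 -306.2  144.2]
console 0.65 [199.5, 175.5, 43.5, 45.7] [578.2 -44.8  49.8] [ 524.9 -105.    24.6] [645.9 -10.9 142.7]
console 0.38 [223.0, 174.4, 14.7, 19.8] [557.9 -65.2 140.4] [541.2 -74.6  88.9] [581.8 -58.6 155.6]
beaker 0.96 [262.9, 196.4, 22.6, 28.7] [415.1 -41.3  56.8] [387.7 -75.5  23.3] [441.1 -15.9  79.7]
beaker 0.59 [218.6, 154.6, 84.6, 24.3] [nan nan nan] [nan nan nan] [nan nan nan]
lotion 0.56 [166.5, 167.0, 19.3, 44.8] [735.8 -56.   86.6] [714.6 -83.4  26.1] [760.6 -43.8 152.4]
  return np.nanmean(a, axis, out=out, keepdims=keepdims)
  return np.nanmean(a, axis, out=out, keepdims=keepdims)
```

```bash
cat >> h.py <<'E'
ZS=np.array([-.4135,.087,.906]);ZS/=np.linalg.norm(ZS)
YS=np.array([.206,.9785,0]);YS-=ZS*(YS@ZS);YS/=np.linalg.norm(YS);XS=np.cross(YS,ZS)
SEAT=np.array([509.,186.5,90.4])
def pose():
    s=read_state();q=s['tool_rot'];return np.array(s['position']),R.from_quat([q[1],q[2],q[3],q[0]]),s
def plan(pt,zt,yt,n,cur=None):
    """n equal rows to TCP pt with tool z, tool y (sign chosen nearest)"""
    p,r,_=cur or pose()
    z=np.array(zt,float);z/=np.linalg.norm(z);y=np.array(yt,float);y-=z*(y@z);y/=np.linalg.norm(y)
    if y@r.as_matrix()[:,1]<0:y=-y
    rt=R.from_matrix(np.c_[np.cross(y,z),y,z]);w=(r.inv()*rt).as_rotvec()/n
    A=sum(R.from_rotvec(k*w).as_matrix() for k in range(n))
    t=np.linalg.solve(A,r.as_matrix().T@(np.array(pt)-p))/1000
    print(n,'rows of',np.round(np.r_[t,w],4).tolist());return np.array(pt,float),rt,None
E
python3 - <<'E'
from h import *
np.set_printoptions(precision=3,suppress=True)
T=camera('top');W=cloud(T);hsv=cv2.cvtColor(T['image'],cv2.COLOR_RGB2HSV)
C=[]
for c in ([590,-304],[501,-316],[393,-324]):
    m=(np.linalg.norm(W[...,:2]-c,axis=-1)<40)&(hsv[...,1]>70)&(W[...,2]>45);C.append(np.nanmedian(W[m],0));print(C[-1])
d=C[0]-C[2];d/=np.linalg.norm(d[:2]);print(np.degrees(np.arctan2(d[1],d[0])))
p,r,s=pose();print(r.as_matrix(),s['qpos'])
y=[-d[1],d[0],0]
c=plan([591,-304,120],[0,0,-1],y,20);plan([591,-304,16],[0,0,-1],y,8,c)
E
```

```text
[ 591.237 -304.427   53.956]
[ 494.446 -313.097   53.907]
[ 389.084 -304.382   54.301]
-0.012575251680081643
[[ 0.913  0.408 -0.   ]
 [ 0.408 -0.913  0.   ]
 [-0.    -0.    -1.   ]] [ 1.109  0.417 -0.01   1.614  0.005  1.111 -0.053]
20 rows of [0.0195, -0.0094, 0.0056, -0.0, 0.0, 0.021]
8 rows of [0.0, 0.0, 0.013, 0.0, 0.0, 0.0]
```

Emit:
drive_tool(deltas=[[0.0195,-0.0094,0.0056,0,0,0.021],[0.0195,-0.0094,0.0056,0,0,0.021],[0.0195,-0.0094,0.0056,0,0,0.021],[0.0195,-0.0094,0.0056,0,0,0.021],[0.0195,-0.0094,0.0056,0,0,0.021],[0.0195,-0.0094,0.0056,0,0,0.021],[0.0195,-0.0094,0.0056,0,0,0.021],[0.0195,-0.0094,0.0056,0,0,0.021],[0.0195,-0.0094,0.0056,0,0,0.021],[0.0195,-0.0094,0.0056,0,0,0.021],[0.0195,-0.0094,0.0056,0,0,0.021],[0.0195,-0.0094,0.0056,0,0,0.021],[0.0195,-0.0094,0.0056,0,0,0.021],[0.0195,-0.0094,0.0056,0,0,0.021],[0.0195,-0.0094,0.0056,0,0,0.021],[0.0195,-0.0094,0.0056,0,0,0.021],[0.0195,-0.0094,0.0056,0,0,0.021],[0.0195,-0.0094,0.0056,0,0,0.021],[0.0195,-0.0094,0.0056,0,0,0.021],[0.0195,-0.0094,0.0056,0,0,0.021]], jaw=1)

```text
time_s: 3.92
position: [592.6, -303.3, 119.0]
tool_rot: [-0.0, 1.0, -0.001, -0.0]
wrist_force: [-0.1, -0.7, 0.9]
grip_width: 1.003
gripper_force: 0.0
```

Emit:
drive_tool(deltas=[[0,0,0,0,0,0],[0,0,0,0,0,0]])

```text
time_s: 4.08
position: [592.3, -302.9, 118.6]
tool_rot: [-0.0, 1.0, 0.001, -0.0]
wrist_force: [0.2, 0.2, 0.1]
grip_width: 1.001
gripper_force: 0.0
```

Emit:
drive_tool(deltas=[[0,0,0.013,0,0,0],[-0.001,0.001,0.013,0,0,0],[0,0,0.013,0,0,0],[0,0,0.013,0,0,0],[0,0,0.013,0,0,0],[0,0,0.013,0,0,0],[0,0,0.013,0,0,0],[0,0,0.012,0,0,0],[0,0,0,0,0,0]])

```text
time_s: 4.83
position: [589.5, -304.3, 13.2]
tool_rot: [-0.001, 1.0, -0.0, -0.002]
wrist_force: [-0.6, -0.0, -0.0]
grip_width: 0.998
gripper_force: 0.0
```

Emit:
drive_tool(deltas=[[0,0,0,0,0,0],[0,0,0,0,0,0],[0,0,0,0,0,0],[0,0,0,0,0,0],[0,0,0,0,0,0],[0,0,0,0,0,0],[0,0,0,0,0,0],[0,0,0,0,0,0]], jaw=0.3, newtons=35)

```text
time_s: 5.5
position: [591.3, -305.3, 17.3]
tool_rot: [0.0, 1.0, -0.0, 0.001]
wrist_force: [-0.8, -0.1, 7.2]
grip_width: 0.576
gripper_force: 36.4
```

Emit:
drive_tool(deltas=[[0,0,-0.01,0,0,0],[0,0,-0.025,0,0,0],[0,0,-0.04,0,0,0],[0,0,-0.04,0,0,0],[0,0,-0.04,0,0,0],[0,0,-0.04,0,0,0],[0,0,-0.03,0,0,0],[0,0,-0.01,0,0,0],[0,0,0,0,0,0]])

```text
time_s: 6.25
position: [591.6, -305.4, 255.2]
tool_rot: [0.001, 1.0, -0.0, 0.002]
wrist_force: [0.9, -0.2, -0.9]
grip_width: 0.575
gripper_force: 36.7
```

```bash
python3 - <<'E'
from h import *
_,_,s=pose();print(s['position'],s['grip_width'],s['gripper_force'],s['wrist_force'],XS,YS,ZS)
c=plan(SEAT+109.5*ZS+6*XS,-ZS,YS,20)
E
```

```text
[ 591.62126201 -305.40521769  255.20164746] 0.5751264848866301 36.67110621929169 [ 0.89541769 -0.15427928 -0.87485902] [ 0.88683785 -0.18670271  0.42268277] [2.05989172e-01 9.78554270e-01 4.66899833e-05] [-0.41362674  0.08702667  0.9062777 ]
20 rows of [-0.0091, -0.0244, 0.0011, -0.0022, 0.0215, 0.0102]
```

Emit:
drive_tool(deltas=[[-0.0091,-0.0244,0.0011,-0.0022,0.0215,0.0102],[-0.0091,-0.0244,0.0011,-0.0022,0.0215,0.0102],[-0.0091,-0.0244,0.0011,-0.0022,0.0215,0.0102],[-0.0091,-0.0244,0.0011,-0.0022,0.0215,0.0102],[-0.0091,-0.0244,0.0011,-0.0022,0.0215,0.0102],[-0.0091,-0.0244,0.0011,-0.0022,0.0215,0.0102],[-0.0091,-0.0244,0.0011,-0.0022,0.0215,0.0102],[-0.0091,-0.0244,0.0011,-0.0022,0.0215,0.0102],[-0.0091,-0.0244,0.0011,-0.0022,0.0215,0.0102],[-0.0091,-0.0244,0.0011,-0.0022,0.0215,0.0102],[-0.0091,-0.0244,0.0011,-0.0022,0.0215,0.0102],[-0.0091,-0.0244,0.0011,-0.0022,0.0215,0.0102],[-0.0091,-0.0244,0.0011,-0.0022,0.0215,0.0102],[-0.0091,-0.0244,0.0011,-0.0022,0.0215,0.0102],[-0.0091,-0.0244,0.0011,-0.0022,0.0215,0.0102],[-0.0091,-0.0244,0.0011,-0.0022,0.0215,0.0102],[-0.0091,-0.0244,0.0011,-0.0022,0.0215,0.0102],[-0.0091,-0.0244,0.0011,-0.0022,0.0215,0.0102],[-0.0091,-0.0244,0.0011,-0.0022,0.0215,0.0102],[-0.0091,-0.0244,0.0011,-0.0022,0.0215,0.0102]])

```text
time_s: 7.92
position: [467.3, 178.9, 190.3]
tool_rot: [0.02, 0.975, -0.094, 0.202]
wrist_force: [-0.4, 0.3, -1.6]
grip_width: 0.577
gripper_force: 36.7
```

Emit:
drive_tool(deltas=[[0,0,0,0,0,0],[0,0,0,0,0,0]])

```text
time_s: 8.08
position: [468.9, 174.2, 191.0]
tool_rot: [0.022, 0.975, -0.096, 0.202]
wrist_force: [-0.3, -0.3, -1.0]
grip_width: 0.574
gripper_force: 36.7
```

```bash
python3 - <<'E'
from h import *
_,_,s=pose();print(s['position'],s['grip_width'],s['gripper_force'],s['wrist_force'])
c=plan(SEAT+15*ZS+4*XS,-ZS,YS,12)
S=camera('side');T=camera('top');save(T,'t1.png')
a=S['image'][170:350,130:330];b=T['image'][110:260,80:280]
cv2.imwrite('pics/c1.png',np.vstack([cv2.resize(a,(600,330),interpolation=2),cv2.resize(b,(600,270),interpolation=2)])[:,:,::-1])
E
```

```text
[468.871076   174.19904757 191.0485656 ] 0.573575363456546 36.65616810321808 [-0.3045743  -0.29261766 -1.030135  ]
12 rows of [-0.0003, -0.0017, 0.0077, -0.0001, 0.0023, 0.001]
```

View pics/c1.png

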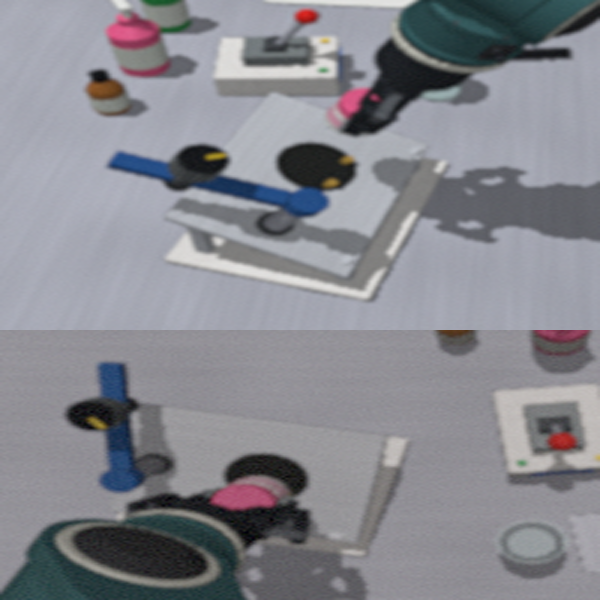

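Emit:
drive_tool(deltas=[[-0.0003,-0.0017,0.0077,-0.0001,0.0023,0.001],[-0.0003,-0.0017,0.0077,-0.0001,0.0023,0.001],[-0.0003,-0.0017,0.0077,-0.0001,0.0023,0.001],[-0.0003,-0.0017,0.0077,-0.0001,0.0023,0.001],[-0.0003,-0.0017,0.0077,-0.0001,0.0023,0.001],[-0.0003,-0.0017,0.0077,-0.0001,0.0023,0.001],[-0.0003,-0.0017,0.0077,-0.0001,0.0023,0.001],[-0.0003,-0.0017,0.0077,-0.0001,0.0023,0.001],[-0.0003,-0.0017,0.0077,-0.0001,0.0023,0.001],[-0.0003,-0.0017,0.0077,-0.0001,0.0023,0.001],[-0.0003,-0.0017,0.0077,-0.0001,0.0023,0.001],[-0.0003,-0.0017,0.0077,-0.0001,0.0023,0.001],[0,0,0,0,0,0],[0,0,0,0,0,0]])

```text
time_s: 9.35
position: [507.6, 186.3, 106.2]
tool_rot: [0.023, 0.971, -0.103, 0.216]
wrist_force: [-1.2, -0.1, -0.8]
grip_width: 0.572
gripper_force: 36.7
```

```bash
cat >> h.py <<'E'
def rel():
    p,r,s=pose();B=np.c_[XS,YS,ZS];M=B.T@r.as_matrix()
    print('seat-frame TCP',np.round(B.T@(p-SEAT),1),'force',np.round(B.T@s['wrist_force'],1),'err rot',np.round(M,3).tolist(),s['grip_width'],s['gripper_force'],s['time_s'])
E
python3 - <<'E'
from h import *
rel()
p,r,s=pose()
# refine seat: fit ellipse of mark using initial-like pictures (mark partly hidden); check pins by brass colour
for n in ('side','top'):
    P=camera(n);W=cloud(P);hsv=cv2.cvtColor(P['image'],cv2.COLOR_RGB2HSV);B=np.c_[XS,YS,ZS];L=(W-SEAT)@B
    m=(hsv[...,0]>12)&(hsv[...,0]<30)&(hsv[...,1]>110)&(abs(L[...,0])<45)&(abs(L[...,1])<45)&(abs(L[...,2])<18)
    print(n,np.round(L[m][::6],1).tolist(),m.sum())
    m=(hsv[...,2]>100)&(hsv[...,1]>80)&((hsv[...,0]>160))&(np.linalg.norm(L[...,:2],axis=-1)<40)&(L[...,2]>30)
    print('lid',m.sum(),np.nanmedian(L[m],0) if m.any() else 0)
E
```

```text
seat-frame TCP [ 5.5 -0.5 14.8] force [-1.4 -0.4 -0.3] err rot [[1.0, -0.003, 0.001], [-0.003, -1.0, -0.001], [0.001, 0.001, -1.0]] 0.5724664132688373 36.65239691734314 9.35
side [[-22.7, 7.4, -3.4], [-19.0, 18.5, 1.4], [-19.5, 23.1, 4.5], [-20.7, 25.1, 3.6], [-24.6, 24.8, 1.2]] 26
lid 93 [21.64899989  5.40271143 50.80294682]
top [] 0
lid 194 [20.12251438  1.42476733 51.21106644]
```

```bash
python3 - <<'E'
from h import *
np.set_printoptions(precision=1,suppress=True)
B=np.c_[XS,YS,ZS]
for n in ('side','top'):
    P=camera(n);L=(cloud(P)-SEAT)@B;hsv=cv2.cvtColor(P['image'],cv2.COLOR_RGB2HSV)
    m=(hsv[...,2]>100)&(hsv[...,1]>80)&((hsv[...,0]>160))&(np.linalg.norm(L[...,:2],axis=-1)<50)&(L[...,2]>45)
    q=L[m];A=np.c_[q[:,:2],np.ones(len(q))]
    print(n,len(q),np.percentile(q,[1,5,25,75,95,99],axis=0))
rel()
E
```

```text
side 80 [[ 13.8 -19.7  48.3]
 [ 16.2 -17.   49.2]
 [ 18.8  -6.4  50.6]
 [ 25.   14.5  52.9]
 [ 29.2  22.1  86.9]
 [ 30.6  29.6  95.2]]
top 197 [[  4.9 -23.6  45.2]
 [  7.1 -19.9  47.3]
 [ 14.1  -9.7  50.6]
 [ 26.2  11.5  53.4]
 [ 33.3  21.7  98.1]
 [ 42.4  25.2 148.9]]
seat-frame TCP [ 5.8  0.1 15.5] force [-1.3  0.1 -0.9] err rot [[1.0, -0.003, 0.001], [-0.003, -1.0, 0.0], [0.001, -0.0, -1.0]] 0.5759848050992665 36.65246307849884 9.55
```

Emit:
drive_tool(deltas=[[0,0,0.002,0,0,0],[0,0,0.002,0,0,0],[0,0,0.001,0,0,0],[0,0,0.001,0,0,0],[0,0,0,0,0,0]])

```text
time_s: 9.97
position: [510.3, 186.6, 102.0]
tool_rot: [0.022, 0.971, -0.103, 0.216]
wrist_force: [-16.7, -2.9, 28.8]
grip_width: 0.572
gripper_force: 42.0
```

```bash
python3 -c "
from h import *
rel()"
```

```text
seat-frame TCP [ 6.   0.4 10. ] force [-2.1 -6.3 32.8] err rot [[1.0, -0.003, 0.002], [-0.003, -1.0, 0.001], [0.002, -0.001, -1.0]] 0.5721819276734769 42.03444957733154 9.9667
```

Emit:
drive_tool(deltas=[[0,0,-0.0008,0,0,0],[-0.002,0,0,0,0,0],[-0.002,0,0,0,0,0],[0,0,0,0,0,0]])

```text
time_s: 10.3
position: [506.3, 187.4, 100.3]
tool_rot: [0.022, 0.971, -0.102, 0.216]
wrist_force: [-1.3, -0.5, 4.9]
grip_width: 0.574
gripper_force: 39.2
```

```bash
python3 -c "
from h import *
rel()"
```

```text
seat-frame TCP [ 1.6  0.3 10.1] force [ 1.  -0.7  5. ] err rot [[1.0, -0.003, 0.002], [-0.003, -1.0, 0.0], [0.002, -0.0, -1.0]] 0.5738955556045751 39.185038805007935 10.3
```

Emit:
drive_tool(deltas=[[-0.001,0,0,0,0,0],[-0.001,0,0,0,0,0],[0,0,0,0,0,0]])

```text
time_s: 10.55
position: [504.7, 187.9, 99.5]
tool_rot: [0.022, 0.971, -0.102, 0.216]
wrist_force: [-0.1, -0.6, 3.9]
grip_width: 0.576
gripper_force: 39.2
```

```bash
python3 -c "
from h import *
rel()"
```

```text
seat-frame TCP [-0.2  0.4 10.1] force [ 1.6 -0.6  3.6] err rot [[1.0, -0.003, 0.002], [-0.003, -1.0, 0.0], [0.002, -0.001, -1.0]] 0.5756156119416498 39.18011784553528 10.55
```

Emit:
drive_tool(deltas=[[-0.001,0,0,0,0,0],[-0.001,0,0,0,0,0],[0,0,0,0,0,0]])

```text
time_s: 10.8
position: [502.9, 188.3, 98.6]
tool_rot: [0.022, 0.971, -0.102, 0.216]
wrist_force: [0.4, -0.7, 5.4]
grip_width: 0.577
gripper_force: 39.1
```

```bash
python3 -c "
from h import *
rel()"
```

```text
seat-frame TCP [-2.2  0.5 10.1] force [ 2.7 -0.6  4.7] err rot [[1.0, -0.003, 0.002], [-0.003, -1.0, 0.001], [0.002, -0.001, -1.0]] 0.5765279412644582 39.106703996658325 10.8
```

Emit:
drive_tool(deltas=[[-0.001,0,0,0,0,0],[-0.001,0,0,0,0,0],[0,0,0,0,0,0]])

```text
time_s: 11.05
position: [502.2, 188.4, 98.4]
tool_rot: [0.022, 0.97, -0.103, 0.217]
wrist_force: [6.8, -2.6, 7.9]
grip_width: 0.576
gripper_force: 39.1
```

```bash
python3 -c "
from h import *
rel()"
```

```text
seat-frame TCP [-3.   0.5 10.3] force [ 9.9 -1.1  4.1] err rot [[1.0, -0.004, 0.003], [-0.004, -1.0, 0.001], [0.003, -0.001, -1.0]] 0.5756678891975744 39.09868240356445 11.05
```

Emit:
drive_tool(deltas=[[-0.0007,0,0,0,0,0],[0,0,0,0,0,0]])

```text
time_s: 11.22
position: [502.0, 188.5, 98.4]
tool_rot: [0.022, 0.97, -0.103, 0.217]
wrist_force: [9.1, -4.5, 8.8]
grip_width: 0.575
gripper_force: 39.1
```

Emit:
drive_tool(deltas=[[0,0,0,0,0,0],[0,0,0,0,0,0],[0,0,0,0,0,0],[0,0,0,0,0,0]], jaw=0.85)

```text
time_s: 11.55
position: [500.0, 188.5, 97.1]
tool_rot: [0.022, 0.971, -0.102, 0.216]
wrist_force: [0.2, 1.1, 0.3]
grip_width: 0.846
gripper_force: 0.0
```

Emit:
drive_tool(deltas=[[0,0,-0.01,0,0,0],[0,0,-0.02,0,0,0],[0,0,-0.03,0,0,0],[0,0,-0.04,0,0,0],[0,0,-0.04,0,0,0],[-0.03,0,-0.03,0,0,0],[-0.04,0.03,0,0,0,0],[-0.04,0.03,0,0,0,0],[-0.02,0.02,0,0,0,0],[0,0,0,0,0,0]])

```text
time_s: 12.38
position: [427.7, 186.1, 186.3]
tool_rot: [0.027, 0.971, -0.099, 0.216]
wrist_force: [-1.1, 0.4, 0.0]
grip_width: 0.849
gripper_force: 0.0
```

```bash
sed -i 's/^SEAT=.*/SEAT=np.array([509.,186.5,90.4])-3*XS+.5*YS+.3*ZS/' h.py; python3 - <<'E'
from h import *
np.set_printoptions(precision=1,suppress=True)
rel();B=np.c_[XS,YS,ZS];ims=[]
for n in ('side','top'):
    P=camera(n);L=(cloud(P)-SEAT)@B;hsv=cv2.cvtColor(P['image'],cv2.COLOR_RGB2HSV);H,s,v=[hsv[...,i].astype(int) for i in range(3)]
    m=(v>100)&(s>80)&(H>160)&(np.linalg.norm(L[...,:2],axis=-1)<50)&(L[...,2]>38)&(L[...,2]<60)
    q=L[m];print(n,len(q),'lid med',np.median(q,0),np.percentile(q,[2,98],axis=0).tolist())
    m=(H>100)&(H<125)&(s>130)&(np.linalg.norm(L[...,:2]-[60,110],axis=-1)<150)&(L[...,2]>60)&(L[...,2]<95)
    q=L[m];t=q[:,:2].mean(0);e=np.linalg.svd(q[:,:2]-t)[2][0];u=(q[:,:2]-t)@e;print('bar',t,e,t+e*u.min(),t+e*u.max(),np.median(q[:,2]),'end z')
    m=(v<70)&(s<120)&(np.linalg.norm(L[...,:2]-[95,116],axis=-1)<35)&(L[...,2]>95);q=L[m];print('nut',len(q),np.median(q,0),np.percentile(q,[3,97],axis=0))
    ims.append(P['image'])
a=ims[0][170:350,130:330];b=ims[1][110:260,80:280]
cv2.imwrite('pics/c2.png',np.vstack([cv2.resize(a,(600,330),interpolation=2),cv2.resize(b,(600,270),interpolation=2)])[:,:,::-1])
E
```

```text
seat-frame TCP [-28.5 -17.6 120.2] force [-1.   0.2  0.5] err rot [[1.0, 0.006, 0.002], [0.006, -1.0, -0.009], [0.002, 0.009, -1.0]] 0.8492441512306778 0.0 12.3833
side 274 lid med [ 1.3  3.1 47.3] [[-21.0049213531276, -21.455579458535237, 39.029652230893575], [22.961116024850227, 23.66908032453604, 50.35680057967009]]
bar [ 59.8 111.1] [-1.  -0.1] [156.1 125.7] [-13.2 100. ] 80.12374024913777 end z
nut 236 [ 99.9 123.8 124.5] [[ 83.3 101.5 101.9]
 [114.6 134.5 127.6]]
top 298 lid med [ 4.8 -0.4 47.8] [[-19.641323011222195, -22.504860444597554, 40.43454694449463], [26.729596095509436, 21.792383826248948, 52.15863066901949]]
bar [ 63.9 106.6] [-1.  -0.2] [158.8 121.2] [-9.4 95.3] 80.69572902893765 end z
nut 225 [106.8 108.8 124.6] [[ 86.8  95.5 100.3]
 [120.4 129.1 128.5]]
```

View pics/c2.png

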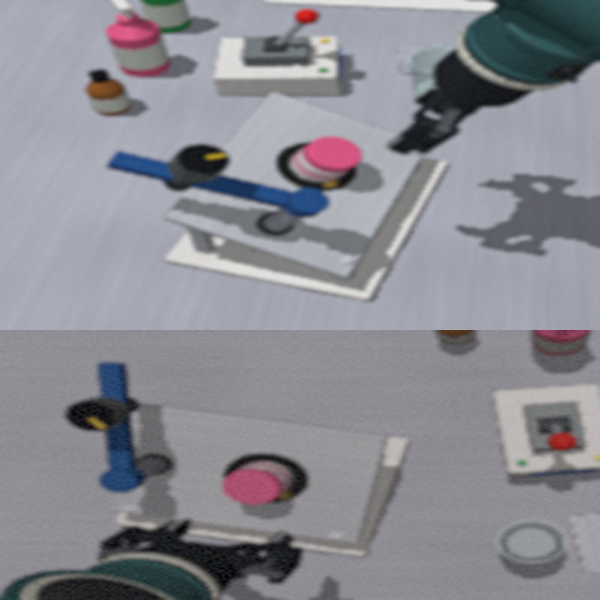

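```bash
python3 - <<'E'
from h import *
B=np.c_[XS,YS,ZS];w=lambda v:SEAT+B@np.array(v,float)
c=plan(w([-28,-17,175]),-ZS,YS,3);c=plan(w([142,156,175]),-ZS,YS,12,c);c=plan(w([142,156,68]),-ZS,YS,6,c)
q=np.array([142,156.])
for t in np.r_[np.linspace(1.65,0.1,18)]:
    d=np.array([np.sin(t),-np.cos(t)]);n=np.array([np.cos(t),np.sin(t)])
    g=np.array([0,100])+146*d+(10+11*abs(n[0])+14.5*abs(n[1]))*n
    s=(g-q)/1000;print('[%.3f, %.3f, 0, 0, 0, 0],'%(s[0],-s[1]),end=' ');q=q+np.round(s,3)*1000
print(q)
E
```

```text
3 rows of [-0.0003, 0.0004, -0.0181, 0.0023, -0.0013, 0.0018]
12 rows of [0.0142, -0.0144, -0.0, 0.0, 0.0, 0.0]
6 rows of [0.0, 0.0, 0.0178, 0.0, 0.0, 0.0]
[0.002, 0.019, 0, 0, 0, 0], [0.002, 0.014, 0, 0, 0, 0], [0.002, 0.013, 0, 0, 0, 0], [0.000, 0.012, 0, 0, 0, 0], [-0.000, 0.013, 0, 0, 0, 0], [-0.002, 0.013, 0, 0, 0, 0], [-0.003, 0.013, 0, 0, 0, 0], [-0.004, 0.013, 0, 0, 0, 0], [-0.006, 0.012, 0, 0, 0, 0], [-0.006, 0.012, 0, 0, 0, 0], [-0.008, 0.011, 0, 0, 0, 0], [-0.009, 0.011, 0, 0, 0, 0], [-0.010, 0.010, 0, 0, 0, 0], [-0.011, 0.009, 0, 0, 0, 0], [-0.012, 0.008, 0, 0, 0, 0], [-0.013, 0.006, 0, 0, 0, 0], [-0.013, 0.006, 0, 0, 0, 0], [-0.014, 0.004, 0, 0, 0, 0], [ 37. -43.]
```

Emit:
drive_tool(deltas=[[0,0,-0.018,0.0023,-0.0013,0.0018],[0,0,-0.018,0.0023,-0.0013,0.0018],[0,0,-0.018,0.0023,-0.0013,0.0018],[0.0142,-0.0144,0,0,0,0],[0.0142,-0.0144,0,0,0,0],[0.0142,-0.0144,0,0,0,0],[0.0142,-0.0144,0,0,0,0],[0.0142,-0.0144,0,0,0,0],[0.0142,-0.0144,0,0,0,0],[0.0142,-0.0144,0,0,0,0],[0.0142,-0.0144,0,0,0,0],[0.0142,-0.0144,0,0,0,0],[0.0142,-0.0144,0,0,0,0],[0.0142,-0.0144,0,0,0,0],[0.0142,-0.0144,0,0,0,0],[0,0,0,0,0,0]], jaw=0)

```text
time_s: 13.82
position: [622.2, 337.8, 285.6]
tool_rot: [0.026, 0.973, -0.1, 0.207]
wrist_force: [0.5, -0.3, 0.8]
grip_width: -0.001
gripper_force: 0.0
```

```bash
python3 - <<'E'
from h import *
rel();B=np.c_[XS,YS,ZS];w=lambda v:SEAT+B@np.array(v,float)
plan(w([142,156,68]),-ZS,YS,6)
E
```

```text
seat-frame TCP [157.7 170.9 142.9] force [ 0.8 -0.1  0.5] err rot [[1.0, 0.004, -0.017], [0.004, -1.0, -0.008], [-0.017, 0.008, -1.0]] -0.00148256830307487 0.0 13.8167
6 rows of [-0.0025, 0.0024, 0.0125, 0.0014, 0.0028, 0.0006]
```

Emit:
drive_tool(deltas=[[-0.0025,0.0024,0.0125,0.0014,0.0028,0.0006],[-0.0025,0.0024,0.0125,0.0014,0.0028,0.0006],[-0.0025,0.0024,0.0125,0.0014,0.0028,0.0006],[-0.0025,0.0024,0.0125,0.0014,0.0028,0.0006],[-0.0025,0.0024,0.0125,0.0014,0.0028,0.0006],[-0.0025,0.0024,0.0125,0.0014,0.0028,0.0006],[0,0,0,0,0,0],[0,0,0,0,0,0]])

```text
time_s: 14.48
position: [633.6, 317.6, 210.6]
tool_rot: [0.023, 0.971, -0.101, 0.215]
wrist_force: [-0.1, -0.8, 0.7]
grip_width: -0.0
gripper_force: 0.0
```

```bash
python3 - <<'E'
from h import *
rel();P=camera('side')
cv2.imwrite('pics/c3.png',cv2.resize(P['image'][170:350,100:330],(690,540),interpolation=2)[:,:,::-1])
E
```

```text
seat-frame TCP [139.8 153.5  68.5] force [ 0.4 -0.8  0.6] err rot [[1.0, -0.0, -0.001], [-0.0, -1.0, -0.002], [-0.001, 0.002, -1.0]] -4.8149201926787726e-05 0.0 14.4833
```

View pics/c3.png

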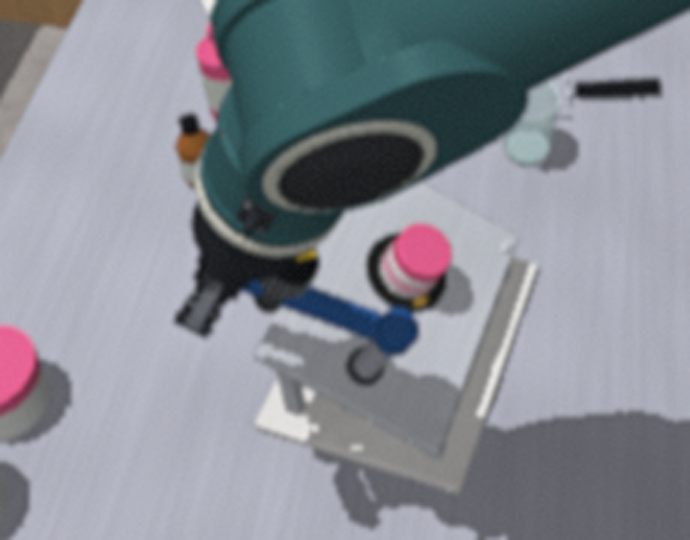

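Emit:
drive_tool(deltas=[[0.004,0.016,0,0,0,0],[0.002,0.014,0,0,0,0],[0.002,0.013,0,0,0,0],[0,0.012,0,0,0,0],[0,0.013,0,0,0,0],[-0.002,0.013,0,0,0,0],[-0.003,0.013,0,0,0,0],[-0.004,0.013,0,0,0,0],[-0.006,0.012,0,0,0,0],[-0.006,0.012,0,0,0,0],[0,0,0,0,0,0]])

```text
time_s: 15.45
position: [593.4, 189.9, 205.7]
tool_rot: [0.023, 0.971, -0.102, 0.215]
wrist_force: [0.1, -0.1, -0.4]
grip_width: 0.001
gripper_force: 0.0
```

```bash
python3 - <<'E'
from h import *
rel()
E
```

```text
seat-frame TCP [126.   20.3  69.5] force [-0.1 -0.1 -0.4] err rot [[1.0, -0.001, -0.001], [-0.001, -1.0, -0.002], [-0.001, 0.002, -1.0]] 0.0007078075648121839 0.0 15.45
```

Emit:
drive_tool(deltas=[[-0.008,0.011,0,0,0,0],[-0.009,0.011,0.001,0,0,0],[-0.01,0.01,0,0,0,0],[-0.011,0.009,0,0,0,0],[-0.012,0.008,0,0,0,0],[-0.013,0.006,0,0,0,0],[-0.013,0.006,0,0,0,0],[-0.012,0.004,0,0,0,0],[0,0,0,0,0,0]])

```text
time_s: 16.2
position: [502.1, 145.0, 167.1]
tool_rot: [0.023, 0.971, -0.101, 0.215]
wrist_force: [-0.1, 0.5, 1.0]
grip_width: 0.002
gripper_force: 0.0
```

```bash
python3 - <<'E'
from h import *
np.set_printoptions(precision=1,suppress=True)
rel();B=np.c_[XS,YS,ZS]
for n in ('side','top'):
    P=camera(n);L=(cloud(P)-SEAT)@B;hsv=cv2.cvtColor(P['image'],cv2.COLOR_RGB2HSV);H,s,v=[hsv[...,i].astype(int) for i in range(3)]
    m=(H>100)&(H<125)&(s>130)&(np.linalg.norm(L[...,:2]-[0,100],axis=-1)<180)&(L[...,2]>60)&(L[...,2]<95)
    q=L[m];t=q[:,:2].mean(0);e=np.linalg.svd(q[:,:2]-t)[2][0];print(n,len(q),'bar',t,e)
E
```

```text
seat-frame TCP [ 37.1 -42.5  68.4] force [0.3 0.5 1. ] err rot [[1.0, 0.001, -0.001], [0.001, -1.0, -0.001], [-0.001, 0.001, -1.0]] 0.0024506823213175074 0.0 16.2
side 342 bar [ 2.5 69.1] [-0.  1.]
top 220 bar [ 5.2 83.4] [ 0. -1.]
```

Emit:
drive_tool(deltas=[[-0.005,0,0,0,0,0],[-0.005,0,0,0,0,0],[-0.003,0,0,0,0,0],[0,0,0,0,0,0]])

```text
time_s: 16.63
position: [495.8, 147.8, 164.8]
tool_rot: [0.021, 0.97, -0.102, 0.219]
wrist_force: [16.1, -11.5, 18.9]
grip_width: -0.003
gripper_force: 0.0
```

```bash
python3 - <<'E'
from h import *
rel()
E
```

```text
seat-frame TCP [ 30.  -41.1  69.2] force [24.4 -8.   9.5] err rot [[1.0, -0.003, 0.007], [-0.003, -1.0, 0.002], [0.007, -0.002, -1.0]] -0.0031025735101807813 0.0 16.6333
```

Emit:
drive_tool(deltas=[[0.012,0,0,0,0,0],[0.02,0,-0.01,0,0,0],[0,0,-0.03,0,0,0],[0,0,-0.04,0,0,0],[0,0,-0.03,0,0,0],[-0.04,0.03,0,0,0,0],[-0.04,0.03,0,0,0,0],[-0.04,0.03,0,0,0,0],[0,0,0,0,0,0]], jaw=1)

```text
time_s: 17.38
position: [430.1, 123.1, 217.6]
tool_rot: [0.021, 0.974, -0.098, 0.203]
wrist_force: [1.2, -0.5, -0.2]
grip_width: 0.998
gripper_force: 0.0
```

```bash
python3 - <<'E'
from h import *
np.set_printoptions(precision=2,suppress=True)
rel();print(read_state()['qpos']);B=np.c_[XS,YS,ZS];ims=[]
for n in ('side','top'):
    P=camera(n);L=(cloud(P)-SEAT)@B;hsv=cv2.cvtColor(P['image'],cv2.COLOR_RGB2HSV);H,s,v=[hsv[...,i].astype(int) for i in range(3)]
    m=(H>100)&(H<125)&(s>130)&(np.linalg.norm(L[...,:2]-[0,100],axis=-1)<180)&(L[...,2]>60)&(L[...,2]<95)
    q=L[m];t=q[:,:2].mean(0);e=np.linalg.svd(q[:,:2]-t)[2][0];print(n,len(q),'bar',t,e,q[:,1].min())
    m=(v<75)&(s<120)&(np.linalg.norm(L[...,:2],axis=-1)<30)&(L[...,2]>95)&(L[...,2]<135);q=L[m];print('nut',len(q),np.median(q,0),np.percentile(q,[3,97],axis=0).tolist())
    m=(v>100)&(s>80)&(H>160)&(np.linalg.norm(L[...,:2],axis=-1)<50)&(L[...,2]>38)&(L[...,2]<60);q=L[m]
    if len(q)>5:print('lid',len(q),np.median(q,0),np.percentile(q,[2,98],axis=0).tolist())
    ims.append(P['image'])
a=ims[0][170:350,130:330];b=ims[1][110:260,80:280]
cv2.imwrite('pics/c4.png',np.vstack([cv2.resize(a,(600,330),interpolation=2),cv2.resize(b,(600,270),interpolation=2)])[:,:,::-1])
E
```

```text
seat-frame TCP [ -1.4 -78.8 142.1] force [ 1.  -0.3 -0.7] err rot [[1.0, 0.006, -0.024], [0.006, -1.0, 0.002], [-0.024, -0.003, -1.0]] 0.9976242352994048 0.0 17.3833
[-1.5  -0.15  0.91  2.32  0.64  0.71 -2.79]
side 351 bar [ 1.5  67.19] [0. 1.] -56.31768748714263
nut 189 [  3.79  10.28 123.89] [[-14.008123243492891, -14.320652585183211, 102.42463502496328], [16.834063251644842, 19.98767829721006, 127.42246023367825]]
lid 110 [13.22  4.14 47.42] [[-21.0612946700454, -16.845058771493548, 40.89716276513601], [23.87499773033598, 21.943669009042743, 49.92928919455033]]
top 406 bar [ 4.68 38.99] [-0. -1.] -58.924039676244924
nut 213 [  9.78  -4.14 124.8 ] [[-13.61653976884899, -19.121975015566, 103.69899174974148], [22.451848197819462, 16.076638124947646, 128.42442834561533]]
lid 148 [15.62 -2.15 47.23] [[4.4846458517548555, -22.666731017478153, 39.68308158361862], [27.039372053452148, 21.266091504896483, 54.34346783342599]]
```

View pics/c4.png

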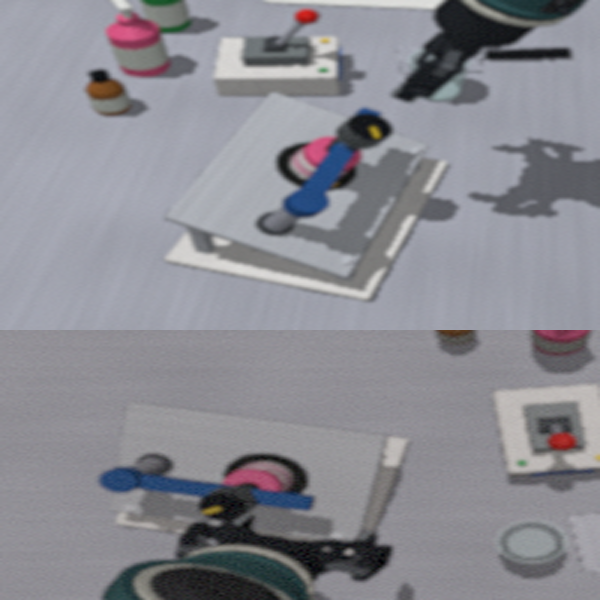

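Emit:
drive_tool(deltas=[[0,0,-0.005,0,0,-0.1],[0,0,-0.005,0,0,-0.1],[0,0,-0.005,0,0,-0.1],[0,0,0,0,0,-0.1],[0,0,0,0,0,-0.1],[0,0,0,0,0,-0.1]])

```text
time_s: 17.98
position: [427.3, 125.7, 232.8]
tool_rot: [0.081, 0.959, 0.196, 0.189]
wrist_force: [-0.1, 0.5, -0.1]
grip_width: 0.999
gripper_force: 0.0
```

```bash
python3 - <<'E'
from h import *
np.set_printoptions(precision=2,suppress=True)
rel();print(read_state()['qpos'])
B=np.c_[XS,YS,ZS];w=lambda v:SEAT+B@np.array(v,float)
# target yaw: rotate -2.95 in total about tool z from tool x=+XS
p,r,_=pose();M=B.T@r.as_matrix();cur=np.arctan2(M[1,0],M[0,0]);print('yaw in seat frame',cur)
n=22;yaw=2.9
rt=R.from_matrix(B@np.c_[[np.cos(yaw),np.sin(yaw),0],[np.sin(yaw),-np.cos(yaw),0],[0,0,-1]])
wv=(r.inv()*rt).as_rotvec()/n;A=sum(R.from_rotvec(k*wv).as_matrix() for k in range(n))
# translate first in separate rows
print('translate rows',r.as_matrix().T@(w([2.5,.5,152])-p)/4/1000,'rot',n,wv)
E
```

```text
seat-frame TCP [  2.1 -76.8 157.2] force [-0.2  0.4  0. ] err rot [[0.819, 0.573, -0.022], [0.574, -0.819, 0.001], [-0.017, -0.014, -1.0]] 0.9989673907900672 0.0 17.9833
[-1.61 -0.23  0.97  2.3   0.71  0.81 -2.26]
yaw in seat frame 0.6108817322957616
translate rows [ 0.01 -0.02  0.  ] rot 22 [-0.  -0.  -0.1]
```

Emit:
drive_tool(deltas=[[0.0112,-0.0158,0,0,0,0],[0.0112,-0.0158,0,0,0,0],[0.0112,-0.0158,0,0,0,0],[0.0112,-0.0158,0,0,0,0],[0,0,0,0,0,-0.104],[0,0,0,0,0,-0.104],[0,0,0,0,0,-0.104],[0,0,0,0,0,-0.104],[0,0,0,0,0,-0.104],[0,0,0,0,0,-0.104],[0,0,0,0,0,-0.104],[0,0,0,0,0,-0.104],[0,0,0,0,0,-0.104],[0,0,0,0,0,-0.104],[0,0,0,0,0,-0.104],[0,0,0,0,0,-0.104],[0,0,0,0,0,-0.104],[0,0,0,0,0,-0.104],[0,0,0,0,0,-0.104],[0,0,0,0,0,-0.104]])

```text
time_s: 19.65
position: [444.0, 201.6, 233.5]
tool_rot: [0.195, 0.5, 0.841, 0.068]
wrist_force: [0.5, 0.1, 0.5]
grip_width: 1.001
gripper_force: 0.0
```

Emit:
drive_tool(deltas=[[0,0,0,0,0,-0.104],[0,0,0,0,0,-0.104],[0,0,0,0,0,-0.104],[0,0,0,0,0,-0.104],[0,0,0,0,0,-0.104],[0,0,0,0,0,-0.104],[0,0,0,0,0,0],[0,0,0,0,0,0]])

```text
time_s: 20.32
position: [443.6, 201.5, 233.3]
tool_rot: [0.206, 0.222, 0.953, 0.005]
wrist_force: [-0.2, 0.2, 0.6]
grip_width: 1.001
gripper_force: 0.0
```

```bash
cat >> h.py <<'E'
def seatplan(v,yaw,n):
    B=np.c_[XS,YS,ZS]
    return plan(SEAT+B@np.array(v,float),-ZS,B@[np.sin(yaw),-np.cos(yaw),0],n)
E
python3 - <<'E'
from h import *
np.set_printoptions(precision=2,suppress=True)
rel();print(read_state()['qpos'])
seatplan([2.5,.5,135],2.9,4)
E
```

```text
seat-frame TCP [  2.6   0.7 157.5] force [0.1 0.2 0.6] err rot [[-0.969, 0.248, -0.021], [0.248, 0.969, 0.002], [0.021, -0.004, -1.0]] 1.0009715724564356 0.0 20.3167
[-1.72  0.    1.05  2.2   0.48  0.73  0.11]
4 rows of [-0.0001, -0.0, 0.0056, -0.0009, -0.0052, -0.0022]
```

Emit:
drive_tool(deltas=[[0,0,0.0056,-0.0009,-0.0052,0],[0,0,0.0056,-0.0009,-0.0052,0],[0,0,0.0056,-0.0009,-0.0052,0],[0,0,0.0056,-0.0009,-0.0052,0],[0,0,0.01,0,0,0],[0,0,0.01,0,0,0],[0,0,0.01,0,0,0],[0,0,0.01,0,0,0],[0,0,0,0,0,0]])

```text
time_s: 21.07
position: [469.0, 195.1, 175.1]
tool_rot: [0.216, 0.221, 0.951, 0.003]
wrist_force: [0.6, -0.5, -0.2]
grip_width: 1.003
gripper_force: 0.0
```

```bash
python3 - <<'E'
from h import *
np.set_printoptions(precision=2,suppress=True)
rel();print(read_state()['qpos'])
seatplan([2.5,.5,94],2.9,2)
E
```

```text
seat-frame TCP [ 1.7 -0.4 93.8] force [ 0.5 -0.3 -0.5] err rot [[-0.969, 0.247, -0.001], [0.247, 0.969, -0.002], [0.0, -0.002, -1.0]] 1.003445541792086 0.0 21.0667
[-1.54  0.23  0.99  2.23  0.25  0.49  0.32]
2 rows of [-0.0003, 0.0005, -0.0001, -0.0012, -0.0, -0.004]
```

Emit:
drive_tool(deltas=[[-0.0003,0.0005,0,0,0,0],[0,0,0,0,0,0],[0,0,0,0,0,0],[0,0,0,0,0,0],[0,0,0,0,0,0],[0,0,0,0,0,0],[0,0,0,0,0,0],[0,0,0,0,0,0]], jaw=0.3, newtons=25)

```text
time_s: 21.73
position: [468.5, 194.9, 176.5]
tool_rot: [0.215, 0.221, 0.951, 0.004]
wrist_force: [-15.3, -11.5, 22.5]
grip_width: 0.46
gripper_force: 23.9
```

```bash
python3 - <<'E'
from h import *
np.set_printoptions(precision=2,suppress=True)
rel();s=read_state();print(s['qpos'],np.c_[XS,YS,ZS].T@s['moment'])
E
```

```text
seat-frame TCP [ 1.9 -0.6 95.2] force [ -1.9 -14.4  25.8] err rot [[-0.969, 0.246, -0.003], [0.246, 0.969, -0.001], [0.002, -0.002, -1.0]] 0.4603331389212824 23.857921110175084 21.7333
[-1.54  0.23  0.99  2.23  0.25  0.49  0.32] [-3.02  0.93 -0.  ]
```

Emit:
drive_tool(deltas=[[0,-0.001,-0.001,0,0,0],[0,-0.001,0,0,0,0],[0,0,0,0,0,0]])

```text
time_s: 21.98
position: [467.8, 194.6, 177.3]
tool_rot: [0.216, 0.22, 0.951, 0.005]
wrist_force: [5.1, -0.6, -6.9]
grip_width: 0.456
gripper_force: 27.0
```

```bash
python3 - <<'E'
from h import *
rel()
E
```

```text
seat-frame TCP [ 1.7 -1.1 96.2] force [ 1.7  0.4 -8.4] err rot [[-0.969, 0.245, -0.001], [0.245, 0.969, 0.002], [0.001, 0.001, -1.0]] 0.45642894911153015 26.973529305905686 21.9833
```

Emit:
drive_tool(deltas=[[0,0,0.00025,0,0,0.1],[0,0,0.00025,0,0,0.1],[0,0,0.00025,0,0,0.1],[0,0,0.00025,0,0,0.1],[0,0,0.00025,0,0,0.1],[0,0,0.00025,0,0,0.1],[0,0,0.00025,0,0,0.1],[0,0,0.00025,0,0,0.1],[0,0,0,0,0,0]])

```text
time_s: 22.73
position: [468.5, 194.4, 175.3]
tool_rot: [0.197, 0.575, 0.789, 0.089]
wrist_force: [1.9, -0.5, -4.1]
grip_width: 0.458
gripper_force: 27.3
```

```bash
python3 - <<'E'
from h import *
np.set_printoptions(precision=2,suppress=True)
rel();s=read_state();print(s['qpos'],np.c_[XS,YS,ZS].T@s['moment'])
E
```

```text
seat-frame TCP [ 1.5 -1.2 94.1] force [ 0.  -0.1 -4.5] err rot [[-0.495, 0.869, -0.001], [0.869, 0.495, 0.001], [0.001, -0.001, -1.0]] 0.45818768536382376 27.327925573918037 22.7333
[-1.68  0.3   1.18  2.23  0.04  0.47 -0.28] [ 0.06  0.34 -0.08]
```

Emit:
drive_tool(deltas=[[0,0,0.00025,0,0,0.1],[0,0,0.00025,0,0,0.1],[0,0,0.00025,0,0,0.1],[0,0,0.00025,0,0,0.1],[0,0,0.00025,0,0,0.1],[0,0,0.00025,0,0,0.1],[0,0,0.00025,0,0,0.1],[0,0,0.00025,0,0,0.1],[0,0,0,0,0,0]])

```text
time_s: 23.48
position: [469.3, 194.0, 173.4]
tool_rot: [0.147, 0.836, 0.504, 0.158]
wrist_force: [-0.3, -0.7, -2.1]
grip_width: 0.459
gripper_force: 27.5
```

```bash
python3 - <<'E'
from h import *
np.set_printoptions(precision=2,suppress=True)
rel();s=read_state();print(s['qpos'],np.c_[XS,YS,ZS].T@s['moment'])
E
```

```text
seat-frame TCP [ 1.4 -1.3 92. ] force [-1.  -0.7 -1.8] err rot [[0.275, 0.961, -0.002], [0.961, -0.275, 0.0], [-0.0, -0.002, -1.0]] 0.45852509169042743 27.549405581667088 23.4833
[-1.71  0.35  1.24  2.24 -0.08  0.46 -0.97] [-0.17  0.5  -0.02]
```

Emit:
drive_tool(deltas=[[0,0,0.00025,0,0,0.1],[0,0,0.00025,0,0,0.1],[0,0,0.00025,0,0,0.1],[0,0,0.00025,0,0,0.1],[0,0,0.00025,0,0,0.1],[0,0,0,0,0,0]])

```text
time_s: 23.98
position: [469.7, 193.9, 172.2]
tool_rot: [0.103, 0.935, 0.283, 0.189]
wrist_force: [-2.4, -1.5, 1.0]
grip_width: 0.462
gripper_force: 27.7
```

```bash
python3 - <<'E'
from h import *
np.set_printoptions(precision=2,suppress=True)
rel();s=read_state();print(s['qpos'],np.c_[XS,YS,ZS].T@s['moment'])
E
```

```text
seat-frame TCP [ 1.3 -1.4 90.7] force [-1.4 -2.   1.7] err rot [[0.701, 0.714, -0.002], [0.714, -0.701, 0.0], [-0.001, -0.001, -1.0]] 0.4623758024358565 27.715495850716252 23.9833
[-1.71  0.36  1.24  2.24 -0.11  0.46 -1.44] [-0.35  0.66 -0.08]
```

Emit:
drive_tool(deltas=[[0,0,0.00025,0,0,0.1],[0,0,0.00025,0,0,0.1],[0,0,0.00025,0,0,0.1],[0,0,0.00025,0,0,0.1],[0,0,0,0,0,0]])

```text
time_s: 24.4
position: [470.6, 194.2, 171.7]
tool_rot: [0.064, 0.972, 0.092, 0.206]
wrist_force: [-2.9, 0.3, 5.8]
grip_width: 0.457
gripper_force: 30.8
```

```bash
python3 - <<'E'
from h import *
np.set_printoptions(precision=2,suppress=True)
rel();s=read_state();print(s['qpos'],np.c_[XS,YS,ZS].T@s['moment'])
E
```

```text
seat-frame TCP [ 1.9 -0.8 89.9] force [-0.1 -0.3  6.5] err rot [[0.922, 0.386, -0.001], [0.386, -0.922, 0.001], [-0.0, -0.001, -1.0]] 0.4574409101639785 30.75720453634858 24.4
[-1.71  0.36  1.25  2.23 -0.12  0.46 -1.82] [-0.17  0.41  0.5 ]
```

Emit:
drive_tool(deltas=[[0,0,0,0,0,0.06],[0,0,0,0,0,0.06],[0,0,0,0,0,0.06],[0,0,0,0,0,0]], newtons=40)

```text
time_s: 24.73
position: [470.4, 194.1, 171.6]
tool_rot: [0.045, 0.976, 0.006, 0.211]
wrist_force: [-2.4, -0.2, 4.9]
grip_width: 0.453
gripper_force: 40.0
```

```bash
python3 - <<'E'
from h import *
np.set_printoptions(precision=2,suppress=True)
rel();s=read_state();print(s['qpos'],np.c_[XS,YS,ZS].T@s['moment'])
E
```

```text
seat-frame TCP [ 1.7 -1.  89.9] force [-0.  -0.7  5.5] err rot [[0.976, 0.218, -0.001], [0.218, -0.976, 0.001], [-0.001, -0.001, -1.0]] 0.45263013359856846 40.03786052693613 24.7333
[-1.71  0.37  1.25  2.23 -0.13  0.46 -2.  ] [-0.32  0.44  0.8 ]
```

Emit:
drive_tool(deltas=[[0,0,0,0,0,0],[0,0,0,0,0,0],[0,0,0,0,0,0],[0,0,0,0,0,0],[0,0,-0.02,0,0,0],[0,0,-0.03,0,0,0],[0,0,-0.03,0,0,0],[0,0,-0.03,0,0,0],[0,0,0,0,0,0]], jaw=1)

```text
time_s: 25.48
position: [434.6, 204.1, 232.4]
tool_rot: [0.039, 0.979, 0.008, 0.198]
wrist_force: [0.3, 0.2, -0.4]
grip_width: 0.999
gripper_force: 0.0
```

```bash
python3 - <<'E'
from h import *
np.set_printoptions(precision=2,suppress=True)
rel();print(read_state()['qpos'])
c=plan([505,-68,240],[0,0,-1],[0,1,0],20)
c=plan([505,-68,132],[0,0,-1],[0,1,0],7,c)
E
```

```text
seat-frame TCP [ -6.2   1.5 160.7] force [ 0.1  0.3 -0.5] err rot [[0.975, 0.22, -0.03], [0.22, -0.975, 0.007], [-0.028, -0.014, -1.0]] 0.9985883222116116 0.0 25.4833
[-1.93 -0.05  1.23  2.21  0.53  0.75 -2.61]
20 rows of [0.0034, 0.0136, 0.0009, 0.004, -0.0199, 0.0008]
7 rows of [0.0, 0.0, 0.0154, 0.0, 0.0, 0.0]
```

Emit:
drive_tool(deltas=[[0.0034,0.0136,0.0009,0.004,-0.0199,0.0008],[0.0034,0.0136,0.0009,0.004,-0.0199,0.0008],[0.0034,0.0136,0.0009,0.004,-0.0199,0.0008],[0.0034,0.0136,0.0009,0.004,-0.0199,0.0008],[0.0034,0.0136,0.0009,0.004,-0.0199,0.0008],[0.0034,0.0136,0.0009,0.004,-0.0199,0.0008],[0.0034,0.0136,0.0009,0.004,-0.0199,0.0008],[0.0034,0.0136,0.0009,0.004,-0.0199,0.0008],[0.0034,0.0136,0.0009,0.004,-0.0199,0.0008],[0.0034,0.0136,0.0009,0.004,-0.0199,0.0008],[0.0034,0.0136,0.0009,0.004,-0.0199,0.0008],[0.0034,0.0136,0.0009,0.004,-0.0199,0.0008],[0.0034,0.0136,0.0009,0.004,-0.0199,0.0008],[0.0034,0.0136,0.0009,0.004,-0.0199,0.0008],[0.0034,0.0136,0.0009,0.004,-0.0199,0.0008],[0.0034,0.0136,0.0009,0.004,-0.0199,0.0008],[0.0034,0.0136,0.0009,0.004,-0.0199,0.0008],[0.0034,0.0136,0.0009,0.004,-0.0199,0.0008],[0.0034,0.0136,0.0009,0.004,-0.0199,0.0008],[0.0034,0.0136,0.0009,0.004,-0.0199,0.0008]], jaw=0)

```text
time_s: 27.15
position: [504.9, -69.1, 239.7]
tool_rot: [0.003, 1.0, -0.0, 0.0]
wrist_force: [-0.1, 0.7, 0.3]
grip_width: -0.003
gripper_force: 0.0
```

```bash
python3 - <<'E'
from h import *
np.set_printoptions(precision=2,suppress=True)
p,r,s=pose();print(p,r.as_matrix(),s['qpos'],s['wrist_force'])
ims=[]
for n in ('side','top'):
    P=camera(n);W=cloud(P);L=(W-SEAT)@np.c_[XS,YS,ZS];hsv=cv2.cvtColor(P['image'],cv2.COLOR_RGB2HSV);H,ss,v=[hsv[...,i].astype(int) for i in range(3)]
    m=((H<6)|(H>174))&(ss>170)&(np.linalg.norm(W[...,:2]-[560,-70],axis=-1)<90);q=W[m]
    if len(q):print('ball',len(q),np.nanmedian(q,0),np.percentile(q,[3,97],axis=0).tolist())
    m=(v<75)&(ss<120)&(np.linalg.norm(L[...,:2],axis=-1)<30)&(L[...,2]>90)&(L[...,2]<135);q=L[m]
    if len(q):print('nut',len(q),np.median(q,0),np.percentile(q[:,2],[50,90,97]))
    ims.append(P['image'])
a=ims[0][150:330,130:330];b=ims[1][110:260,80:280]
cv2.imwrite('pics/c5.png',np.vstack([cv2.resize(a,(600,330),interpolation=2),cv2.resize(b,(600,270),interpolation=2)])[:,:,::-1])
c=plan([505,-68,132],[0,0,-1],[0,1,0],8)
E
```

```text
[504.93 -69.15 239.68] [[ 1.   -0.    0.  ]
 [-0.   -1.   -0.01]
 [ 0.    0.01 -1.  ]] [-0.82  0.35  1.1   1.91 -0.34  1.09 -1.16] [-0.11  0.66  0.35]
ball 31 [550.66 -63.39 151.43] [[544.1454765668421, -71.18360887142885, 143.59400641339167], [558.645432070425, -57.56892556930444, 155.43455560446694]]
nut 193 [ -0.4   11.2  118.58] [118.58 121.04 121.76]
nut 211 [  4.52  -5.9  118.94] [118.94 121.38 122.29]
8 rows of [-0.0, -0.0004, 0.0135, 0.001, -0.0001, -0.0005]
```

View pics/c5.png

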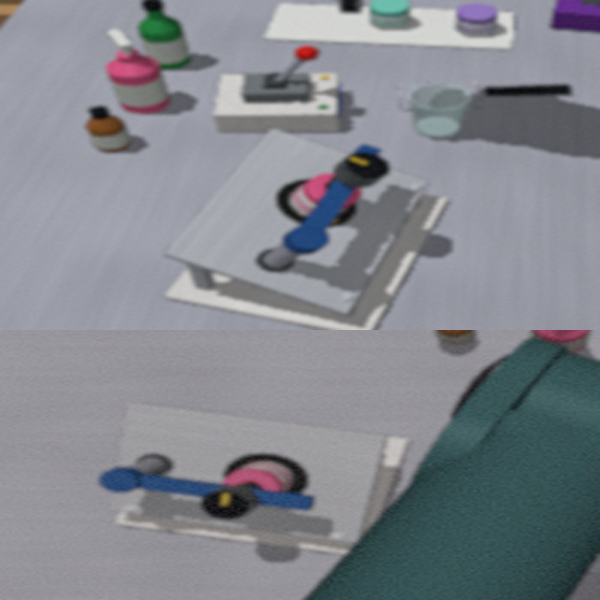

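Emit:
drive_tool(deltas=[[0,0,0.0135,0,0,0],[0,0,0.0135,0,0,0],[0,0,0.0135,0,0,0],[0,0,0.0135,0,0,0],[0,0,0.0135,0,0,0],[0,0,0.0135,0,0,0],[0,0,0.0135,0,0,0],[0,0,0.0135,0,0,0],[0,0,0,0,0,0],[0.01,0,0,0,0,0],[0.01,0,0,0,0,0],[0.01,0,0,0,0,0],[0.01,0,0,0,0,0],[0.01,0,0,0,0,0],[0.01,0,0,0,0,0],[0.01,0,0,0,0,0],[0.01,0,0,0,0,0],[0,0,0,0,0,0]])

```text
time_s: 28.75
position: [586.7, -69.0, 132.6]
tool_rot: [0.004, 1.0, -0.0, 0.001]
wrist_force: [0.1, 0.5, 0.4]
grip_width: 0.005
gripper_force: 0.0
```

Emit:
drive_tool(deltas=[[0.004,0,0,0,0,0],[0.004,0,0,0,0,0],[0,0,0,0,0,0]])

```text
time_s: 29.0
position: [593.2, -69.1, 132.7]
tool_rot: [0.003, 1.0, -0.001, 0.001]
wrist_force: [0.1, 0.5, -0.7]
grip_width: 0.001
gripper_force: 0.0
```

Emit:
drive_tool(deltas=[[0.004,0,0,0,0,0],[0.004,0,0,0,0,0],[0,0,0,0,0,0]])

```text
time_s: 29.25
position: [601.4, -69.1, 132.7]
tool_rot: [0.003, 1.0, -0.001, 0.001]
wrist_force: [0.7, -0.8, 0.4]
grip_width: 0.0
gripper_force: 0.0
```

Emit:
drive_tool(deltas=[[0.003,0,0,0,0,0],[0,0,0,0,0,0]])

```text
time_s: 29.42
position: [604.0, -69.1, 132.7]
tool_rot: [0.003, 1.0, -0.001, 0.001]
wrist_force: [-0.5, -0.3, -1.2]
grip_width: -0.003
gripper_force: 0.1
```

```bash
python3 - <<'E'
from h import *
np.set_printoptions(precision=2,suppress=True)
p,r,s=pose();print(p,s['qpos'],s['wrist_force'])
for n in ('side','top'):
    P=camera(n);W=cloud(P);hsv=cv2.cvtColor(P['image'],cv2.COLOR_RGB2HSV);H,ss,v=[hsv[...,i].astype(int) for i in range(3)]
    m=((H<6)|(H>174))&(ss>170)&(np.linalg.norm(W[...,:2]-[600,-70],axis=-1)<90);q=W[m]
    if len(q):print('ball',len(q),np.nanmedian(q,0),np.percentile(q,[3,97],axis=0).tolist())
E
```

```text
[604.03 -69.14 132.68] [-0.56  0.66  0.87  1.77 -0.58  1.   -1.03] [-0.5  -0.29 -1.17]
ball 31 [623.28 -55.49 150.96] [[612.9135494796975, -62.05133031468871, 143.09059397866702], [631.2840333077289, -38.52604736002148, 178.90330164052637]]
```

Emit:
drive_tool(deltas=[[0.003,0,0,0,0,0],[0.002,0,0,0,0,0],[0,0,0,0,0,0]])

```text
time_s: 29.77
position: [605.5, -69.4, 132.1]
tool_rot: [0.003, 1.0, -0.001, -0.003]
wrist_force: [-27.2, 3.0, 16.8]
grip_width: -0.002
gripper_force: 14.0
```

Emit:
drive_tool(deltas=[[0.003,0,0,0,0,0],[0,0,0,0,0,0]])

```text
time_s: 29.93
position: [606.3, -69.5, 131.8]
tool_rot: [0.002, 1.0, -0.002, -0.005]
wrist_force: [-48.2, 5.2, 29.9]
grip_width: -0.001
gripper_force: 24.1
```

On its stop. Back off and retreat.

Emit:
drive_tool(deltas=[[-0.01,0,0,0,0,0],[-0.03,0,0,0,0,0],[-0.03,0,-0.01,0,0,0],[-0.02,0,-0.03,0,0,0],[0,0,-0.04,0,0,0],[0,0,-0.04,0,0,0],[-0.03,0.03,0,0,0,0],[-0.03,0.04,0,0,0,0],[-0.03,0.04,0,0,0,0],[-0.03,0.04,0,0,0,0],[0,0,0,0,0,0],[0,0,0,0,0,0]])

```text
time_s: 30.93
position: [415.9, -199.0, 253.6]
tool_rot: [0.003, 1.0, -0.003, 0.002]
wrist_force: [0.4, 1.1, 0.1]
grip_width: 0.003
gripper_force: 0.0
```

```bash
python3 - <<'E'
from h import *
np.set_printoptions(precision=2,suppress=True)
p,r,s=pose();print(p,s['wrist_force']);ims=[]
for n in ('side','top'):
    P=camera(n);W=cloud(P);hsv=cv2.cvtColor(P['image'],cv2.COLOR_RGB2HSV);H,ss,v=[hsv[...,i].astype(int) for i in range(3)]
    m=((H<6)|(H>174))&(ss>170)&(np.linalg.norm(W[...,:2]-[600,-70],axis=-1)<70);q=W[m]
    if len(q):print('ball',len(q),np.nanmedian(q,0))
    ims.append(P['image'])
a=ims[0][130:330,130:330];b=ims[1][100:300,80:280]
cv2.imwrite('pics/c6.png',np.hstack([cv2.resize(x,(400,400),interpolation=2) for x in (a,b)])[:,:,::-1])
E
```

```text
[ 415.86 -198.96  253.58] [0.41 1.08 0.12]
ball 27 [624.34 -54.64 148.86]
ball 38 [625.84 -60.02 153.21]
```

View pics/c6.png

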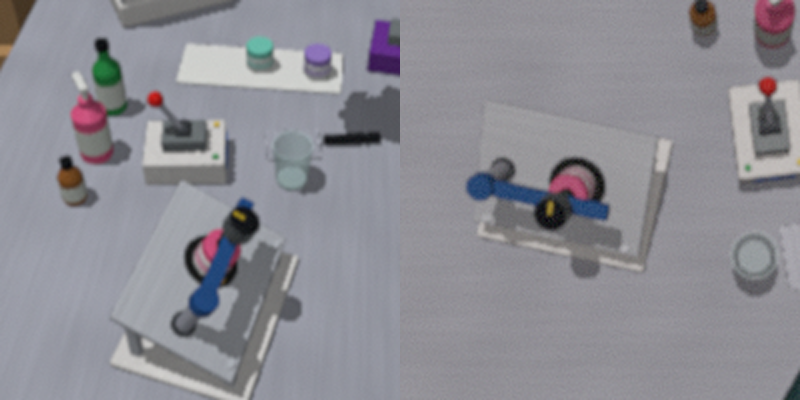

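```bash
python3 -c "
from rig import *
print(job_done())"
```

```text
the job is handed in; nothing more can be done
None
```

I handed the job in at about 31 s of the 72 s allowed: the pink jar stands against the stop pins, the bridge is closed, the nut is turned to its stop, and the red lever was then thrown onto its stop. I judged the pin contact and the jar being held from forces and pictures; neither was measured directly.

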